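# Clip a stone slab under the stereo microscope

## Robot

A 7-joint arm with a two-finger parallel gripper is mounted at the origin on the work surface. World frame = base frame: x ahead of the robot, y to its left, z up, the work surface at z = 0. Lengths are in m, angles in rad, forces in N, time in s.
With the tool pointing down it reaches from about 0.4 to 0.85 m from the base axis. Payload 10.4 kg.
Tool frame: the origin (TCP) lies midway between the tips of the shut fingers; the grasp point (between the pads) lies r.grip_point_offset behind it (r.grip_point_offset is the distance from the TCP to the grasp point, in m); z points along the fingers, y is the line along which they close (so a half turn about z gives the same grasp; the last joint's range is limited). The gripper opens to 87 mm and grips with 3 to 60 N. Pads are 19 mm wide; open, the fingers measure 117 mm over their backs; the gripper's body (75 mm by 190 mm) begins 51 mm behind the grasp point.
Start: joints at [-1.131, 0.332, -0.065, 1.46, 0.022, 1.35, -0.088], TCP at [0.279, 0.559, 0.223] pointing down, gripper open.
Joint ranges: [-2.6, 2.6], [-0.5, 2.12], [-1.47, 1.34], [0.16, 2.42], [-1.27, 4.41], [0.06, 2.06], [-2.6, 2.6]. Speed limits (rad/s): [2.22, 2.22, 2.79, 2.79, 3.14, 3.14, 3.14].

## Interface

Orientations are given as a unit quaternion [x, y, z, w].
In Python, from bench import r gives the robot as it stands.
- The arm moves only by the tool play_rows, never from a script. Its arguments are lists of equal length, an entry for each row: "claw": the closure, from 0 (fully open) to 1 (shut); "delta_pos": the shift along the tool's x, y, z scaled (see below), a list of three; "delta_rot": the turn, a rotation vector about the tool's x, y, z scaled (see below), a list of three. A call has 1 to 8 rows; each row shifts and turns the commanded pose from where the row before left it, along the tool's axes as they then stand; what a row does not reach is not made up. The controller multiplies each number of a shift by 200 mm and each number of a turn by pi rad. A row lasts 1/10 s, in which the tool goes at most 50 mm and 8.59 degrees, less where a joint would pass 70% of its speed; a pose out of reach is approached as far as the arm can. A call with a number of a shift or a turn outside -1 to 1 is refused whole. A call with a gripper value outside its range is refused whole. The fingers move at their own pace and stop on an object; "squeeze" is the grip in N (left out, the last holds). Time passes only in rows, so rows that do not move let the fingers close. It gives the time, the measured TCP pose, the force, the opening and the grip force at its end, in the units of the state.
- r.read_state(): the state, without advancing time (a new reading comes with each control period).
- r.camera(name): name is "side" or "top" or "wrist"; returns a dict with "pixels" (400x640x3 uint8, red, green, blue), "camera_matrix" (3x3 intrinsics, pixels), "D" ([k1, k2, p1, p2, k3] as OpenCV has them; the pictures are not rectified), "cam_to_world" (4x4, takes a point from camera to world coordinates); the wrist camera has in their place "hand_eye" (4x4, takes a point from camera to tool coordinates, whose origin is the TCP and whose axes are the flange's). Camera axes: x right, y up, looking along -z (the intrinsics and any distortion apply to the point x, -y, -z); pixel columns grow to the right and rows downward; lengths in m; the calibration is good to about 2 mm. A picture is of the moment at which its call begins: read the wrist's pose just before it. There is no depth.
- r.close_job(): hands the job in; it is judged then, once.
The state is a dict: "time": time; "joint_positions": joint angles; "joint_vel": joint speeds; "joint_torque": joint torques, N m; "ee_pos": TCP position; "eef_rot": TCP orientation; "ft_force": force on the tool from outside, world axes, zero at the start; "torque": the same for the moment, N m; "width": finger opening in m; "grip_force": force on a finger pad.
Only numpy, scipy, OpenCV 4.12 (cv2) and the standard library are available. Lean on these libraries where they do the work, as an engineer would, in place of code of your own. Each camera call takes 0.05 s, during which the arm holds its last target. There are 200 camera calls.

## Task

Slide the stone slab along the microscope's base, without lifting it, until it lies centred on the round stage plate with its long sides square to the base's front edge. Then swing both stage clips in until their feet press on top of the slab, and leave it lying there, still centred and square. Do not bump the microscope head and do not disturb the mouse, the jar or the round stone core on the bench.

Things in the scene. Friction and masses are not known exactly. Their poses are not given: they have to be found in the camera images.
- microscope: white stereo microscope, fixed. Origin: on its optical axis at bench level; x points from its front edge back to its column, y to its left seen by a user at its front, z up. Its base: a flat plate, x -190 to 140, y -130 to 130 mm, top 30 mm above the bench. Column 60 mm wide, 360 high at the back, x 94 to 140; two low dimmer knobs at x 85, y +-100
- stage_centre (a point): centre of the round grey stage plate with a black rim (100 mm across, flush with the base's top) under the objective, on the base's top: 30 mm above the microscope's origin
- head: optical head fixed above the stage; origin and axes of the microscope. Objective 54 mm across, its lower end 180 mm above the bench; from 202 mm up the head is 68 to 94 mm wide, with zoom knobs out to y +-50. Two eyepieces lean forward at 45 degrees over the front of the base, out to x -83, 370 mm up. Focus knobs 50 mm across at x 88, 235 mm up, out to y +-70
- slab: the grey-brown stone slab, a plain rectangular plate 100 mm (x) by 64 mm (y) by 18 mm thick, about 0.3 kg, loose, lying flat on the front part of the base. Origin: centre of its underside. Its top is 48 mm above the bench
- clip_left (a joint): swing of the left stage clip about its post (rad): 0 = arm 60 degrees outwards (left) of straight to the front; 1.05 = straight to the front (-x of the microscope); grows inwards over the stage to a stop at 2.09, 60 degrees inwards. With the slab in place its foot climbs the slab's edge at about 1.5 and is well on top from 1.75 to the stop. Stiff pivot (0.02 N m): stays where it is left
- clip_right (a joint): the same for the right stage clip, mirrored: 0 is 60 degrees outwards to the right, growing inwards to the stop at 2.09
- left_leaf: arm of the left clip: steel leaf 12 mm wide, 3 mm thick, reaching 76 mm from the post's axis, 26.5 to 29.5 mm above the base. A black ball foot (13 mm) under it, 58 mm from the axis, ends 17 mm above the base: 1 mm below the slab's top. Sprung: pushed sideways, the foot rides up over the slab's edge and presses with about 0.7 N. Origin: on the axis, 27 mm above the base; x along the leaf
- right_leaf: arm of the right stage clip, same as the left one
- left_pivot (a point): axis of the left clip's post (a 12 mm pin with a 17 mm head, 39 mm high), at the base's top: x 20, y 60 mm from the stage centre
- right_pivot (a point): axis of the right clip's post at the base's top: x 20, y -60 mm from the stage centre
- left_foot (a point): lowest point of the left clip's foot, 58 mm from the post's axis along the leaf
- right_foot (a point): lowest point of the right clip's foot
- mouse: black computer mouse, 105 x 60 x 32 mm, on the bench before the base's front edge; leave alone
- jar: closed specimen jar, 60 mm across, 85 mm high, on the bench to the left of the base; leave alone
- offcut: round grey stone core, 60 mm across, 22 mm high, on the bench to the left of the base; leave alone
There are look-alikes about, which are no part of the job. Of the things shaped like the slab, the grey one is meant.

How it is judged:
On the way:
1. the slab lies centred and square on the stage plate, before either clip touches it (horizontal distance between slab and stage_centre below 0.01 m and angle between the x axis of slab and the x axis of microscope, either way round below 0.12 rad and value of joint each of clip_left, clip_right below 1.4 rad), for 0.2 s.
At the end, for the whole second after the job is handed in: The slab lies flat and still on the stage plate, its centre within 10 mm of the plate's centre and its long axis within 0.12 rad of the base's x axis, and the feet of both clips press on its top (each with over 0.15 N) (horizontal distance between slab and stage_centre below 0.01 m and angle between the x axis of slab and the x axis of microscope, either way round below 0.12 rad and angle between slab's own z axis and vertical below 0.05 rad and z of slab in the frame of microscope below 0.033 m and linear speed of slab below 0.01 m/s and contact force between each of left_leaf, right_leaf and slab above 0.15 N and z of each of left_foot, right_foot in the frame of slab above 0.0173 m); the robot touches nothing.
It fails at once if the slab is lifted more than 8 mm off the base or tipped (z of slab in the frame of microscope above 0.038 m or angle between slab's own z axis and vertical above 0.2 rad).
It fails at once if the microscope head is bumped (over 4 N) (contact force between head and anything else above 4 N).
It fails at once if the mouse, jar or stone core is moved by more than 20 mm (distance of any of mouse, jar, offcut from where it was at the start of the episode above 0.02 m).
It also fails if it takes over 56 s, if anything falls off the work surface, if the arm or the gripper's body presses on something with over 40 N, if the wrist force passes 120 N, or if a joint passes its speed limit or range.

## Working session

There is one attempt and no reset: what is moved stays moved. The work goes in short steps, Python scripts to look and compute and a tool call to move; the robot and the scene stay as the last step left them, time stands still between calls to the robot, and variables do not carry over. Pictures are saved under pics/ and viewed, at most 10 in all, crops included, and the job is handed in when it is done.

Besides the shell and the picture viewer there is one more tool, called as name(argument=value, ...) on one line, values as JSON. play_rows: Moves the arm, as the interface text tells. Shifts and turns lie within -1 to 1; 1 stands for 200 mm of shift or pi rad of turn. Its arguments: {"type":"object","properties":{"claw":{"type":"array"},"delta_pos":{"type":"array"},"delta_rot":{"type":"array"},"squeeze":{"type":"number"}},"required":["claw","delta_pos","delta_rot"]}

```bash
ls; mkdir -p pics; python3 - <<'E'
from bench import r
import cv2,pickle
s=r.read_state(); print(s)
print(r.grip_point_offset)
d={}
for n in("side","top","wrist"):
    c=r.camera(n); d[n]=c; cv2.imwrite(f"pics/{n}0.png",c["pixels"][:,:,::-1])
    print(n,c["camera_matrix"],c["D"],c.get("cam_to_world",c.get("hand_eye")))
pickle.dump((s,d),open("c0.pkl","wb"))
E
```

```text
pics
{'time': 0.0, 'joint_positions': array([-1.13061373,  0.33286813, -0.06469842,  1.46094608,  0.0215882 ,
        1.3499132 , -0.08851714]), 'joint_vel': array([-0.00094108, -0.00119823, -0.00212907, -0.00018609, -0.00063698,
       -0.0012441 , -0.00144626]), 'joint_torque': array([ 8.76369832e-04, -6.23266697e+01,  2.52487266e-02, -3.89883327e+01,
       -6.12802966e-02,  3.97888420e-02,  1.32743426e-04]), 'ee_pos': array([0.27885145, 0.55890312, 0.221754  ]), 'eef_rot': array([ 2.29331972e-01,  9.73348000e-01, -7.06669847e-04, -1.37305060e-04]), 'ft_force': array([ 0.21094712,  0.66895674, -0.37028684]), 'torque': array([ 0.03106258, -0.04286459, -0.0411553 ]), 'grip_force': 0.0, 'width': 0.08718015509609366}
0.0187
side [[434.45142514   0.         324.03827105]
 [  0.         434.45142514 205.58362927]
 [  0.           0.           1.        ]] [-0.03279061  0.          0.          0.          0.        ] [[ 8.87662369e-01  2.82678015e-01 -3.63522569e-01  2.63319030e-01]
 [-4.60494784e-01  5.45357072e-01 -7.00378624e-01 -6.20389724e-01]
 [ 2.67965158e-04  7.89099996e-01  6.14
[... 257 characters left out ...]
        0.          0.        ] [[ 0.03778355  0.97909216 -0.19987733  0.42863347]
 [-0.99926701  0.03578792 -0.01358927 -0.03618257]
 [-0.00615195  0.20024427  0.97972669  0.96216648]
 [ 0.          0.          0.          1.        ]]
wrist [[284.64363578   0.         319.38000196]
 [  0.         284.64363578 199.77693817]
 [  0.           0.           1.        ]] [-0.02816421  0.          0.          0.          0.        ] [[ 2.60925815e-05  9.61296455e-01  2.75516105e-01  7.49727648e-02]
 [ 9.99999637e-01  2.09584466e-04 -8.25960343e-04  5.20811220e-04]
 [-8.51736646e-04  2.75516026e-01 -9.61296101e-01 -1.62648223e-01]
 [ 0.00000000e+00  0.00000000e+00  0.00000000e+00  1.00000000e+00]]
```

View pics/top0.png

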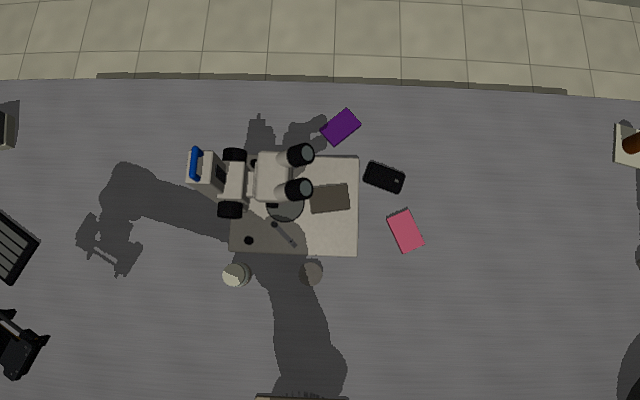

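View pics/side0.png

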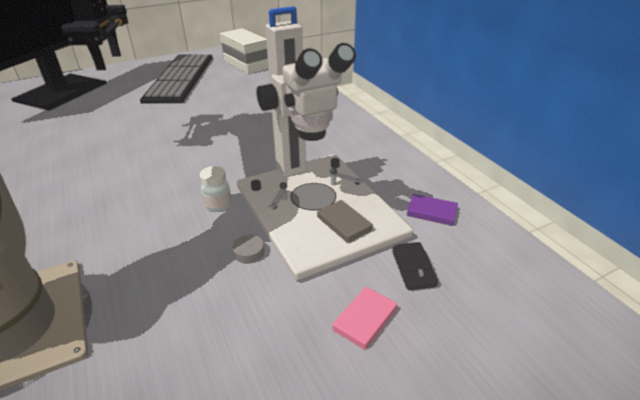

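Look-alikes (top view): grey-brown slab (330,198), pink plate (405,230), purple plate (340,127), black mouse (384,177), and round core (312,272). The slab is the grey-brown one lying on the base. I'll check it in close crops.

```bash
python3 - <<'E'
import cv2
for n,x,y in(("top",225,140),("side",235,150)):
    i=cv2.imread(f"pics/{n}0.png")[y:y+140,x:x+190]
    i=cv2.resize(i,None,fx=4,fy=4,interpolation=cv2.INTER_CUBIC)
    i=cv2.convertScaleAbs(i,alpha=1.4)
    cv2.imwrite(f"pics/{n}0c.png",i)
E
```

```text
(no output)
```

View pics/top0c.png

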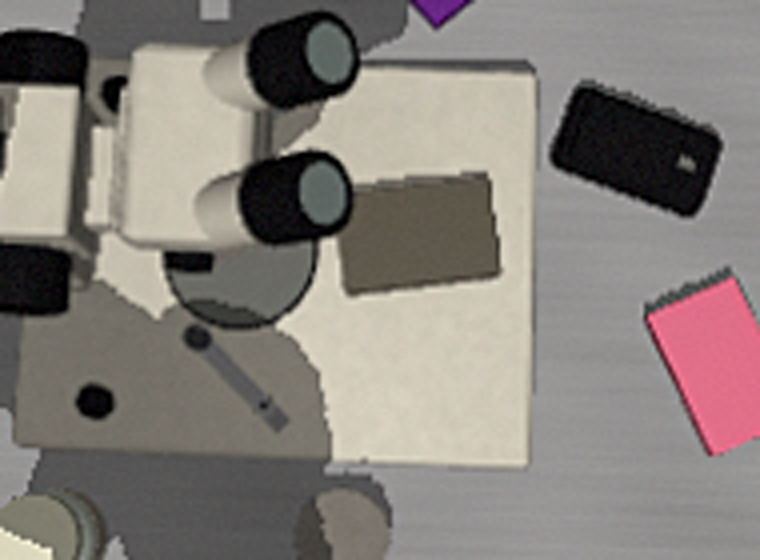

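View pics/side0c.png

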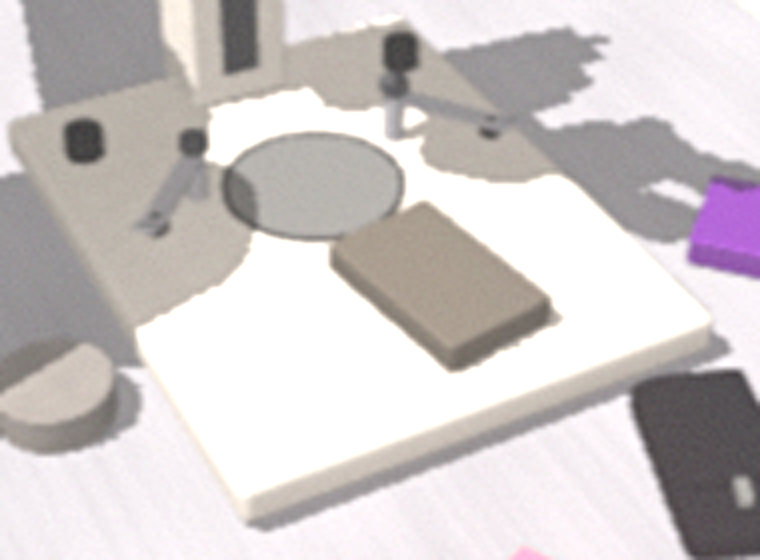

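```bash
cat > h.py <<'E'
import numpy as np,cv2
from scipy.optimize import least_squares
def project(c,P,tool=None):
    M=c["cam_to_world"] if "cam_to_world" in c else tool@c["hand_eye"]
    q=(np.asarray(P,float)-M[:3,3])@M[:3,:3]*[1,-1,-1]
    return cv2.projectPoints(q,np.zeros(3),np.zeros(3),c["camera_matrix"],np.asarray(c["D"]))[0][:,0]
def pose(p,L):   # p=x,y,yaw ; L local Nx3
    c,s=np.cos(p[2]),np.sin(p[2]);L=np.asarray(L,float)
    return np.c_[p[0]+c*L[:,0]-s*L[:,1],p[1]+s*L[:,0]+c*L[:,1],L[:,2]]
def fit(obs,p0,tool=None): # obs list of (cam,local,pix)
    f=lambda p:np.concatenate([(project(c,pose(p,L),tool)-np.asarray(u)).ravel() for c,L,u in obs])
    s=least_squares(f,p0,loss="soft_l1");return s.x,f(s.x).reshape(-1,2)
E
python3 - <<'E'
from h import *
import pickle
s,d=pickle.load(open("c0.pkl","rb"))
px=lambda a,o:(np.array(a)+.5)/4-.5+np.array(o)
S=lambda *a:px(a,(235,150)); T=lambda *a:px(a,(225,140))
FR,FL,BL,BR=[-.19,-.13,.03],[-.19,.13,.03],[.14,.13,.03],[.14,-.13,.03]
so=(d["side"],[FR,FL,BL,BR,[0,0,.03]],S((710,325),(243,500),(10,122),(408,22),(313,186)))
to=(d["top"],[FR,FL,BL],T((533,70),(527,465),(15,445)))
p0=[.5,.1,1.57]
for o in([so],[to],[so,to]):
    m,e=fit(o,p0);print("mic",m.round(4),e.round(1).tolist())
h=.048
A=[[.05,-.032,h],[.05,.032,h],[-.05,.032,h],[-.05,-.032,h]]
so=(d["side"],A,S((427,203),(331,252),(450,354),(549,300)))
to=(d["top"],[A[3],A[2],A[1]],T((487,176),(500,270),(348,293)))
for o in([so],[to],[so,to]):
    b,e=fit(o,[.5,0,1.57]);print("slab",b.round(4),e.round(1).tolist())
    R=np.array([[np.cos(m[2]),np.sin(m[2])],[-np.sin(m[2]),np.cos(m[2])]])
    print(" in mic",(R@(b[:2]-m[:2])).round(4),b[2]-m[2])
from scipy.spatial.transform import Rotation as Ro
print(Ro.from_quat(s["eef_rot"]).as_matrix().round(3))
print("pivots",pose(m,[[.02,.06,0],[.02,-.06,0]]).round(4))
E
```

```text
mic [0.5914 0.0593 1.5609] [[3.3, -0.2], [-1.0, 0.2], [-0.9, -0.5], [-0.3, -2.1], [1.0, 0.8]]
mic [0.5938 0.0657 1.573 ] [[0.5, -0.7], [0.5, 0.2], [-2.5, 0.3]]
mic [0.5927 0.0609 1.565 ] [[3.5, -1.2], [-0.2, -0.6], [-0.8, -0.8], [-0.4, -2.6], [1.2, 0.2], [2.7, 0.3], [2.0, 1.3], [-1.1, 0.3]]
slab [ 0.6025 -0.0525  1.7254] [[-0.2, -0.3], [-1.3, -1.2], [0.1, 0.3], [1.2, 0.6]]
 in mic [-0.1134 -0.0105] 0.16033164681319967
slab [ 0.6064 -0.0493  1.7476] [[0.0, -0.7], [0.7, 0.4], [-0.8, 0.2]]
 in mic [-0.1101 -0.0143] 0.18253426696735775
slab [ 0.6044 -0.0508  1.7317] [[0.0, -1.0], [-0.9, -1.8], [0.7, -0.5], [1.6, -0.3], [0.9, 0.4], [1.1, 1.5], [-0.4, 0.7]]
 in mic [-0.1117 -0.0123] 0.16663296323157772
[[-0.895  0.446 -0.001]
 [ 0.446  0.895 -0.001]
 [-0.    -0.001 -1.   ]]
pivots [[0.5328 0.0813 0.    ]
 [0.6528 0.0806 0.    ]]
```

Both views show the grey-brown slab on the base's front part (top crop 345–500, 176–293), the stage plate, and both clips swung outwards. The head overhangs the stage, so I'll grip the slab near its front end with the tool tilted towards the head from the front.

```bash
cat > plan.py <<'E'
import numpy as np
from scipy.spatial.transform import Rotation as Ro, Slerp
from bench import r
def ori(yaw,tilt):  # yaw: azimuth of tool x; tilt: lean of fingers towards tool-x azimuth
    u=np.array([np.cos(yaw),np.sin(yaw)]);s,c=np.sin(tilt),np.cos(tilt)
    z=np.r_[s*u,-c];x=np.r_[c*u,s];return Ro.from_matrix(np.c_[x,np.cross(z,x),z])
def cur():
    s=r.read_state();return s["ee_pos"],Ro.from_quat(s["eef_rot"])
def plan(wps,step=.04,rot=.13,start=None):
    """wps: list of (pos,Rotation); prints rounded rows in tool units"""
    p,q=start or cur();P,D=[],[]
    a,b=p,q
    for tp,tq in wps:
        tp=np.array(tp,float)
        n=max(1,int(np.ceil(max(np.linalg.norm(tp-a)/step,(b.inv()*tq).magnitude()/rot))))
        sl=Slerp([0,1],Ro.concatenate([b,tq]))
        for i in range(1,n+1):
            gp=a+(tp-a)*i/n;gq=sl(i/n)
            d=np.round(q.inv().apply(gp-p)/.2,3);w=np.round((q.inv()*gq).as_rotvec()/np.pi,4)
            p=p+q.apply(d*.2);q=q*Ro.from_rotvec(w*np.pi)
            P.append((d+0).tolist());D.append((w+0).tolist())
        a,b=tp,tq
    for i in range(0,len(P),8):print("pos",P[i:i+8],"\nrot",D[i:i+8])
    return p,q
E
python3 - <<'E'
from plan import *
d=np.pi/180
o=lambda az:ori((az+90)*d,0)
plan([((.19,.38,.30),o(63)),((.34,.22,.30),o(33)),((.41,0,.30),o(0)),((.40,-.2,.30),o(-20)),((.5,-.32,.30),o(0)),((.55,-.32,.27),ori(90*d,42*d))])
E
```

```text
pos [[0.0, -0.167, -0.065], [-0.001, -0.166, -0.065], [-0.001, -0.167, -0.065], [-0.001, -0.166, -0.065], [-0.001, -0.167, -0.065], [-0.001, -0.166, -0.065], [-0.172, -0.063, 0.0], [-0.177, -0.046, 0.0]] 
rot [[-0.0001, 0.0, 0.0004], [0.0, 0.0, 0.0005], [-0.0001, 0.0, 0.0004], [0.0, 0.0, 0.0005], [-0.0001, 0.0, 0.0004], [-0.0001, 0.0, 0.0005], [0.0, 0.0, 0.0278], [0.0, 0.0, 0.0277]]
pos [[-0.18, -0.032, 0.0], [-0.182, -0.015, 0.0], [-0.183, 0.0, 0.0], [-0.182, 0.017, 0.0], [-0.185, -0.051, 0.0], [-0.19, -0.033, 0.0], [-0.192, -0.015, 0.0], [-0.192, 0.004, 0.0]] 
rot [[0.0, 0.0, 0.0278], [0.0, 0.0, 0.0278], [0.0, 0.0, 0.0278], [0.0, 0.0, 0.0277], [0.0, 0.0, 0.0306], [0.0, 0.0, 0.0306], [0.0, 0.0, 0.0305], [0.0, 0.0, 0.0306]]
pos [[-0.191, 0.022, 0.0], [-0.188, 0.041, 0.0], [-0.167, -0.008, 0.0], [-0.167, 0.001, 0.0], [-0.166, 0.011, 0.0], [-0.166, 0.021, 0.0], [-0.164, 0.03, 0.0], [-0.162, 0.04, 0.0]] 
rot [[0.0, 0.0, 0.0305], [0.0, 0.0, 0.0306], [0.0, 0.0, 0.0185], [0.0, 0.0, 0.0185], [0.0, 0.0, 0.0185], [0.0, 0.0, 0.0186], [0.0, 0.0, 0.0185], [0.0, 0.0, 0.0185]]
pos [[-0.098, 0.169, 0.0], [-0.113, 0.159, 0.0], [-0.126, 0.149, 0.0], [-0.138, 0.138, 0.0], [0.0, 0.042, 0.025], [-0.003, 0.041, 0.025], [-0.006, 0.042, 0.024], [-0.009, 0.042, 0.023]] 
rot [[0.0, 0.0, -0.0278], [0.0, 0.0, -0.0278], [0.0, 0.0, -0.0277], [0.0, 0.0, -0.0278], [0.0, 0.0389, 0.0], [0.0, 0.0389, 0.0], [0.0, 0.0388, 0.0], [0.0, 0.0389, 0.0]]
pos [[-0.012, 0.041, 0.023], [-0.014, 0.042, 0.02]] 
rot [[0.0, 0.0389, 0.0], [0.0, 0.0389, 0.0]]
```

play_rows(claw=[0,0,0,0,0,0,0,0], delta_pos=[[0,-0.167,-0.065],[0,-0.167,-0.065],[0,-0.167,-0.065],[0,-0.167,-0.065],[0,-0.167,-0.065],[0,-0.167,-0.065],[-0.172,-0.063,0],[-0.177,-0.046,0]], delta_rot=[[0,0,0],[0,0,0],[0,0,0],[0,0,0],[0,0,0],[0,0,0],[0,0,0.028],[0,0,0.028]])

```text
time: 0.95
ee_pos: [0.24, 0.3261, 0.3012]
eef_rot: [0.314, 0.949, 0.001, 0.0]
ft_force: [2.0, -0.0, -0.3]
width: 0.0871
grip_force: 0.0
```

play_rows(claw=[0,0,0,0,0,0,0,0], delta_pos=[[-0.18,-0.032,0],[-0.182,-0.015,0],[-0.183,0,0],[-0.182,0.017,0],[-0.185,-0.051,0],[-0.19,-0.033,0],[-0.192,-0.015,0],[-0.192,0.004,0]], delta_rot=[[0,0,0.028],[0,0,0.028],[0,0,0.028],[0,0,0.028],[0,0,0.031],[0,0,0.031],[0,0,0.031],[0,0,0.031]])

```text
time: 1.75
ee_pos: [0.3877, 0.0726, 0.3005]
eef_rot: [0.638, 0.77, 0.0, -0.0]
ft_force: [1.2, 0.2, -0.3]
width: 0.0872
grip_force: 0.0
```

play_rows(claw=[0,0,0,0,0,0,0,0], delta_pos=[[-0.191,0.022,0],[-0.188,0.041,0],[-0.167,-0.008,0],[-0.167,0.001,0],[-0.166,0.011,0],[-0.166,0.021,0],[-0.164,0.03,0],[-0.162,0.04,0]], delta_rot=[[0,0,0.0305],[0,0,0.0305],[0,0,0.0185],[0,0,0.0185],[0,0,0.0185],[0,0,0.0185],[0,0,0.0185],[0,0,0.0185]])

```text
time: 2.55
ee_pos: [0.4002, -0.2004, 0.3005]
eef_rot: [0.82, 0.572, 0.0, -0.0]
ft_force: [1.2, -0.9, 1.2]
width: 0.087
grip_force: 0.0
```

play_rows(claw=[0,0,0,0,0,0,0,0], delta_pos=[[-0.098,0.169,0],[-0.113,0.159,0],[-0.126,0.149,0],[-0.138,0.138,0],[0,0.042,0.025],[-0.003,0.042,0.025],[-0.006,0.042,0.024],[-0.009,0.042,0.023]], delta_rot=[[0,0,-0.028],[0,0,-0.028],[0,0,-0.028],[0,0,-0.028],[0,0.039,0],[0,0.039,0],[0,0.039,0],[0,0.039,0]])

```text
time: 3.35
ee_pos: [0.5347, -0.3193, 0.2803]
eef_rot: [0.685, 0.686, 0.173, -0.173]
ft_force: [1.2, 0.8, -0.2]
width: 0.0868
grip_force: 0.0
```

play_rows(claw=[0,0,0,0], delta_pos=[[-0.012,0.042,0.023],[-0.014,0.042,0.02],[0,0,0],[0,0,0]], delta_rot=[[0,0.039,0],[0,0.039,0],[0,0,0],[0,0,0]])

```text
time: 3.75
ee_pos: [0.5506, -0.3195, 0.2694]
eef_rot: [0.66, 0.66, 0.253, -0.255]
ft_force: [0.4, 0.8, -0.2]
width: 0.0872
grip_force: 0.0
```

```bash
python3 - <<'E'
from plan import *
import cv2,pickle
s=r.read_state();c=r.camera("wrist");pickle.dump((s,c),open("w1.pkl","wb"))
print(s["ee_pos"],Ro.from_quat(s["eef_rot"]).as_matrix().round(3),s["joint_positions"].round(2))
cv2.imwrite("pics/w1.png",cv2.convertScaleAbs(c["pixels"][:,:,::-1],alpha=1.3))
E
```

```text
[ 0.55060203 -0.31945686  0.26937479] [[ 0.     1.    -0.002]
 [ 0.741  0.001  0.671]
 [ 0.671 -0.002 -0.741]] [ 0.4   0.79  0.66  1.01 -0.91  2.05  0.86]
```

View pics/w1.png

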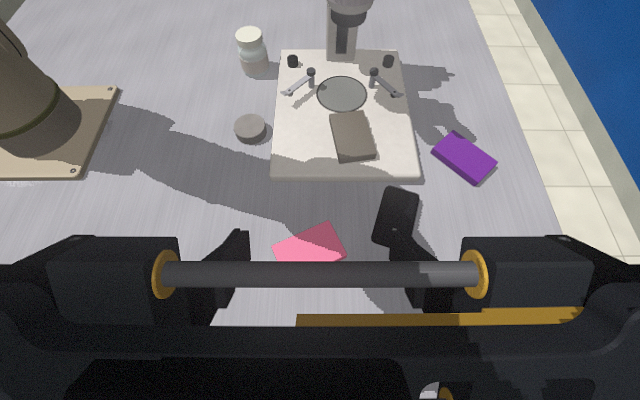

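The wrist view shows the base (corners about 271,176 / 420,176 / 403,52 / 283,50), the plate at (342,93), the slab with top corners (331,113)–(377,156), and the jar and core clear on the left.

```bash
cat > seg.py <<'E'
from h import *
from scipy.spatial.transform import Rotation as Ro
def tool(s):
    T=np.eye(4);T[:3,:3]=Ro.from_quat(s["eef_rot"]).as_matrix();T[:3,3]=s["ee_pos"];return T
E
python3 - <<'E'
from seg import *
import pickle
s,c=pickle.load(open("w1.pkl","rb"));T=tool(s)
FR,FL,BL,BR=[-.19,-.13,.03],[-.19,.13,.03],[.14,.13,.03],[.14,-.13,.03]
m,e=fit([(c,[FL,FR,BR,BL,[0,0,.03]],[(271,176),(420,176),(403,52),(283,50),(342,93.5)])],[.59,.06,1.57],T);print(m.round(4),e.round(1).tolist())
h=.048
A=[[.05,.032,h],[.05,-.032,h],[-.05,-.032,h],[-.05,.032,h]]
b,e=fit([(c,A,[(331,113),(366,110),(377,153),(341,158)])],[.6,-.05,1.7],T);print(b.round(4),e.round(1).tolist())
g=c["pixels"];cv2.imwrite("pics/w1c.png",cv2.resize(cv2.convertScaleAbs(g[40:190,260:440,::-1],alpha=1.2),None,fx=4,fy=4,interpolation=cv2.INTER_CUBIC))
E
```

```text
[0.5981 0.0635 1.5585] [[-2.2, -0.3], [3.6, 1.5], [-2.3, -3.3], [-0.1, -2.5], [1.4, 0.5]]
[ 0.6105 -0.0477  1.708 ] [[0.1, -0.3], [-0.4, -0.8], [1.1, 0.8], [-0.6, 0.1]]
```

View pics/w1c.png

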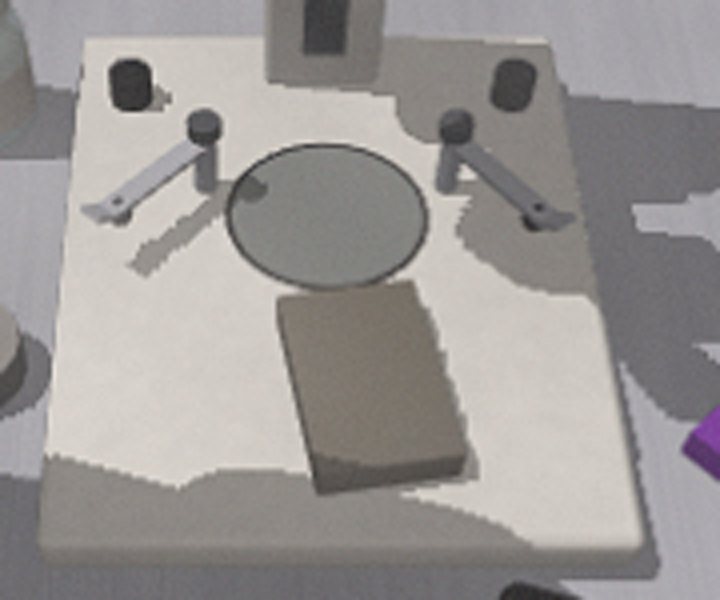

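```bash
python3 - <<'E'
from seg import *
import pickle
s,c=pickle.load(open("w1.pkl","rb"));T=tool(s)
px=lambda *a:(np.array(a)+.5)/4-.5+np.array((260,40))
FR,FL,BL,BR=[-.19,-.13,.03],[-.19,.13,.03],[.14,.13,.03],[.14,-.13,.03]
B=(c,[FL,FR,BR,BL],px((41,548),(642,546),(549,42),(85,40)))
C=(c,[[0,.05,.03],[0,-.05,.03],[.05,0,.03],[-.05,0,.03]],px((227,216),(428,216),(328,143),(328,290)))
h=.048
A=(c,[[.05,.032,h],[.05,-.032,h],[-.05,-.032,h],[-.05,.032,h]],px((277,296),(413,282),(466,456),(313,460)))
for n,o in(("base",[B]),("circ",[C]),("slab",[A])):
    p,e=fit(o,[.6,0,1.6],T);print(n,p.round(4),e.round(1).tolist())
E
```

```text
base [0.5939 0.0633 1.5752] [[-1.8, 0.3], [2.7, 0.4], [0.8, -2.0], [-0.9, -1.4]]
circ [0.5944 0.0654 1.5479] [[-0.1, -0.8], [0.2, 0.1], [-0.4, 0.3], [0.2, 0.2]]
slab [ 0.6063 -0.0478  1.7138] [[-0.2, -0.7], [0.3, -1.0], [-0.4, 0.1], [0.2, 3.6]]
```

```bash
python3 - <<'E'
from plan import *
d=np.pi/180
o=ori(1.722,42*d);p=np.array([.6108,-.0806,.043]);z=o.as_matrix()[:,2]
plan([(p-.11*z,o),(p-.015*z,o)])
E
```

```text
pos [[0.021, 0.059, 0.183], [0.019, 0.063, 0.181], [0.018, 0.066, 0.181], [0.018, 0.07, 0.179], [0.015, 0.073, 0.178], [0.015, 0.076, 0.178], [0.0, 0.0, 0.158], [0.0, 0.0, 0.158]] 
rot [[0.0053, -0.0001, -0.0058], [0.0052, 0.0, -0.0059], [0.0053, -0.0001, -0.0058], [0.0053, 0.0, -0.0059], [0.0052, -0.0001, -0.0058], [0.0053, -0.0001, -0.0059], [0.0, 0.0, 0.0], [0.0, 0.0, 0.0]]
pos [[0.0, 0.0, 0.159]] 
rot [[0.0, 0.0, 0.0]]
```

play_rows(claw=[0,0,0,0,0,0,0,0], delta_pos=[[0.021,0.059,0.183],[0.019,0.063,0.181],[0.018,0.066,0.181],[0.018,0.07,0.179],[0.015,0.073,0.178],[0.015,0.076,0.178],[0,0,0],[0,0,0]], delta_rot=[[0.0053,0,-0.0058],[0.0053,0,-0.0058],[0.0053,0,-0.0058],[0.0053,0,-0.0058],[0.0053,0,-0.0058],[0.0053,0,-0.0058],[0,0,0],[0,0,0]])

```text
time: 4.6
ee_pos: [0.6226, -0.1512, 0.126]
eef_rot: [0.607, 0.709, 0.234, -0.272]
ft_force: [-0.9, -0.5, 0.0]
width: 0.087
grip_force: 0.0
```

```bash
python3 - <<'E'
from seg import *
from plan import *
import pickle
s=r.read_state();c=r.camera("wrist");pickle.dump((s,c),open("w2.pkl","wb"))
print(s["ee_pos"],s["joint_positions"].round(2))
cv2.imwrite("pics/w2.png",cv2.convertScaleAbs(c["pixels"][:,:,::-1],alpha=1.3))
o=ori(1.722,42*np.pi/180);p=np.array([.6108,-.0806,.043])
print(o.inv().apply(p-s["ee_pos"])/.2,(Ro.from_quat(s["eef_rot"]).inv()*o).as_rotvec()/np.pi)
E
```

```text
[ 0.62258587 -0.15122083  0.12596273] [ 0.13  0.84  0.57  1.24 -0.9   1.77  0.91]
[-0.01155444 -0.00506953  0.54778314] [-0.00046993 -0.00035592  0.00083168]
```

View pics/w2.png

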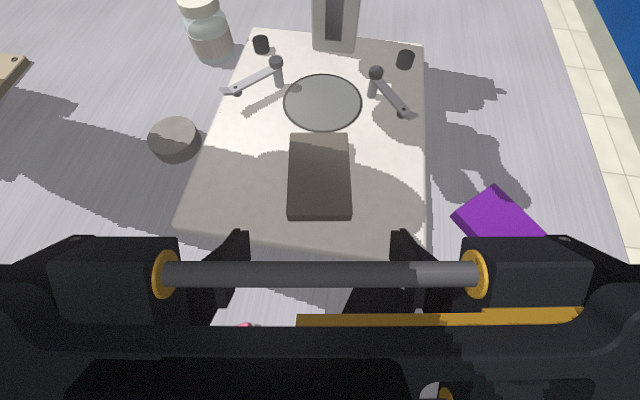

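The slab sits square in the view between the fingers (287–352, 133–220), centred on the tool axis. Now I'll descend and grip.

play_rows(claw=[0,0,0,0,0], delta_pos=[[-0.006,-0.002,0.14],[-0.006,-0.003,0.14],[0,0,0.14],[0,0,0.128],[0,0,0]], delta_rot=[[0,0,0.0008],[0,0,0],[0,0,0],[0,0,0],[0,0,0]])

```text
time: 5.15
ee_pos: [0.6095, -0.0806, 0.0412]
eef_rot: [0.609, 0.707, 0.234, -0.274]
ft_force: [0.7, -0.6, 0.4]
width: 0.0874
grip_force: 0.0
```

play_rows(claw=[0.2,0.3,0.4,0.4,0.4,0.4], delta_pos=[[0,0,0],[0,0,0],[0,0,0],[0,0,0],[0,0,0],[0,0,0]], delta_rot=[[0,0,0],[0,0,0],[0,0,0],[0,0,0],[0,0,0],[0,0,0]], squeeze=6)

```text
time: 5.75
ee_pos: [0.6108, -0.0836, 0.0424]
eef_rot: [0.61, 0.707, 0.234, -0.272]
ft_force: [1.1, -5.1, 5.1]
width: 0.0637
grip_force: 6.0
```

```bash
python3 - <<'E'
from seg import *
from plan import *
import pickle
s=r.read_state();c=r.camera("wrist");pickle.dump((s,c),open("w3.pkl","wb"))
print(s["ee_pos"],s["joint_positions"].round(2),s["width"],s["grip_force"])
cv2.imwrite("pics/w3.png",cv2.convertScaleAbs(c["pixels"][:260,120:520,::-1],alpha=1.3))
E
```

```text
[ 0.61079124 -0.08360151  0.04236081] [ 0.04  0.84  0.54  1.42 -0.94  1.59  0.96] 0.06369195186022679 6.008922457695007
```

View pics/w3.png

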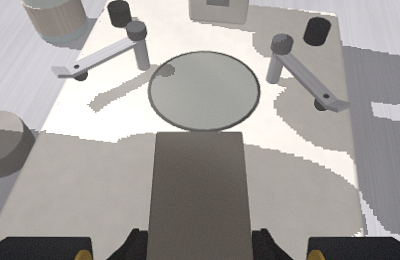

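The 5 N up-and-back reading suggests the fingertips are pressing on the base. I'll open, raise by 4 mm and grip again.

play_rows(claw=[0.1,0.1,0.1,0.35,0.4,0.4,0.4,0.4], delta_pos=[[0,0,0],[0,0,0],[0.013,0,-0.015],[0,0,0],[0,0,0],[0,0,0],[0,0,0],[0,0,0]], delta_rot=[[0,0,0],[0,0,0],[0,0,0],[0,0,0],[0,0,0],[0,0,0],[0,0,0],[0,0,0]], squeeze=6)

```text
time: 6.6
ee_pos: [0.6104, -0.0824, 0.0456]
eef_rot: [0.609, 0.707, 0.234, -0.273]
ft_force: [-0.2, 0.1, -0.4]
width: 0.0637
grip_force: 6.0
```

```bash
python3 - <<'E'
from seg import *
from plan import *
import pickle
s,c=pickle.load(open("w3.pkl","rb"));T=tool(s)
C=(c,[[0,.05,.03],[0,-.05,.03],[.05,0,.03]],[(268.5,91),(380,91),(324,51)])
A=(c,[[.05,.032,.048],[.05,-.032,.048]],[(276.5,133),(362,132)])
f=lambda p:project(c,pose([p[0],p[1],1.571],C[1]),T).ravel()-np.array(C[2]).ravel()
q=least_squares(f,[.594,.064]);print("circ",q.x,q.fun.round(1))
p,e=fit([A],[.606,-.05,1.72],T);print("slab",p,e.round(1).tolist())
u=np.array([np.cos(p[2]),np.sin(p[2])])
print("tcp in slab",u@(s["ee_pos"][:2]-p[:2]),"across",np.array([-u[1],u[0]])@(s["ee_pos"][:2]-p[:2]))
# target
p0,q0=cur();yw=np.arctan2(*q0.as_matrix()[[1,0],0]);print(p0,"yaw",yw)
E
```

```text
circ [0.59172335 0.06202857] [-1.9 -7.  -2.5  4.9  4.7  2.1]
slab [ 0.60724304 -0.04981481  1.73261325] [[-0.8, -0.0], [0.8, -0.1]]
tcp in slab -0.03391696983351553 across 0.0019415840085180228
[ 0.61035452 -0.08243403  0.04556848] yaw 1.7169889890156824
```

```bash
python3 - <<'E'
from plan import *
p0,q0=cur();m=q0.as_matrix();t=np.arccos(-m[2,2]);print(t*57.3,m.round(4).tolist())
plan([((.594,.016,p0[2]+.0003),ori(1.571,t))],step=.013)
E
```

```text
42.13912440809588 [[-0.108, 0.989, -0.101], [0.7336, 0.1479, 0.6632], [0.6709, -0.0024, -0.7416]]
pos [[0.046, -0.001, 0.042], [0.047, -0.002, 0.041], [0.046, -0.004, 0.042], [0.046, -0.004, 0.042], [0.046, -0.006, 0.041], [0.047, -0.006, 0.042], [0.046, -0.008, 0.041], [0.045, -0.009, 0.041]] 
rot [[-0.004, 0.0, 0.0043], [-0.0041, 0.0, 0.0043], [-0.004, 0.0, 0.0043], [-0.004, 0.0, 0.0043], [-0.004, 0.0, 0.0043], [-0.0041, 0.0, 0.0043], [-0.004, 0.0, 0.0044], [-0.004, 0.0001, 0.0043]]
```

play_rows(claw=[0.4,0.4,0.4,0.4,0.4,0.4,0.4,0.4], delta_pos=[[0.046,-0.001,0.042],[0.047,-0.002,0.041],[0.046,-0.004,0.042],[0.046,-0.004,0.042],[0.046,-0.006,0.041],[0.047,-0.006,0.042],[0.046,-0.008,0.041],[0.045,-0.009,0.041]], delta_rot=[[-0.004,0,0.0043],[-0.004,0,0.0043],[-0.004,0,0.0043],[-0.004,0,0.0043],[-0.004,0,0.0043],[-0.004,0,0.0043],[-0.004,0,0.0043],[-0.004,0,0.0043]])

```text
time: 7.4
ee_pos: [0.5938, 0.0159, 0.0455]
eef_rot: [0.66, 0.66, 0.254, -0.254]
ft_force: [0.7, -0.7, -1.1]
width: 0.0635
grip_force: 6.0
```

```bash
python3 - <<'E'
from seg import *
from plan import *
import pickle
s=r.read_state();c=r.camera("wrist");pickle.dump((s,c),open("w4.pkl","wb"))
m=Ro.from_quat(s["eef_rot"]).as_matrix()
print(s["ee_pos"],s["ft_force"],np.arctan2(m[1,0],m[0,0]),s["joint_positions"].round(2))
T=tool(s)
g=c["pixels"][:,:,::-1].copy()
# overlay: expected base edges, plate circle, slab outline
a=np.linspace(0,2*np.pi,90)
M=[.594,.064,1.571]
u=m[:2,0]/np.linalg.norm(m[:2,0]);sp=[*(s["ee_pos"][:2]+.033*u),np.arctan2(u[1],u[0])]
for P,p,col in((np.c_[.05*np.cos(a),.05*np.sin(a),0*a+.03],M,(0,0,255)),(np.array([[-.19,.13,.03],[.14,.13,.03],[.14,-.13,.03],[-.19,-.13,.03]]),M,(0,0,255)),(np.array([[.05,.032,.048],[.05,-.032,.048],[-.05,-.032,.048],[-.05,.032,.048]]),sp,(0,255,0))):
    cv2.polylines(g,[np.round(project(c,pose(p,P),T)*16).astype(int)],True,col,1,cv2.LINE_AA,4)
cv2.imwrite("pics/w4.png",cv2.resize(cv2.convertScaleAbs(g[:270,120:520],alpha=1.2),None,fx=2,fy=2))
E
```

```text
[0.59379197 0.01591069 0.04550647] [ 0.6529593  -0.74579909 -1.10405415] 1.5698419495978246 [-0.12  0.68  0.53  1.69 -1.03  1.39  0.85]
```

View pics/w4.png

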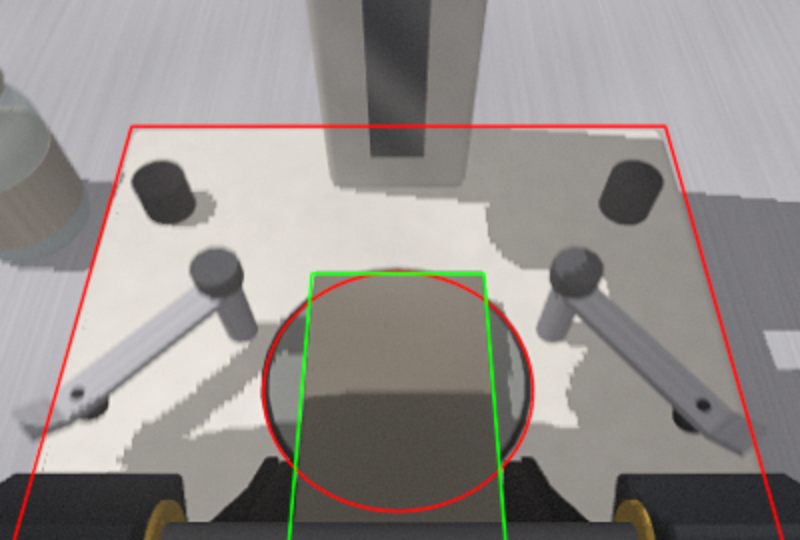

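The overlay matches: plate circle within about 1 mm, slab square in the grip. The last 15 mm follow.

play_rows(claw=[0.4,0.4,0.4,0.4,0.4], delta_pos=[[0.02,0,0.017],[0.02,0,0.017],[0.02,0,0.018],[0,0,0],[0,0,0]], delta_rot=[[0,0,0],[0,0,0],[0,0,0],[0,0,0],[0,0,0]])

```text
time: 7.95
ee_pos: [0.594, 0.0318, 0.0461]
eef_rot: [0.66, 0.66, 0.254, -0.254]
ft_force: [0.3, 0.3, -2.3]
width: 0.0634
grip_force: 6.0
```

```bash
python3 - <<'E'
from seg import *
from plan import *
s=r.read_state();c=r.camera("wrist")
m=Ro.from_quat(s["eef_rot"]).as_matrix()
print(s["ee_pos"],s["ft_force"],np.arctan2(m[1,0],m[0,0]),s["joint_positions"].round(2))
T=tool(s);print(project(c,pose([.594,.065,1.571],[[.05,.032,.048],[.05,-.032,.048],[.05,0,.03]]),T))
g=c["pixels"][:,:,::-1].copy()
cv2.imwrite("pics/w5.png",cv2.resize(cv2.convertScaleAbs(g[:260,150:490],alpha=1.2),None,fx=2,fy=2))
# retreat straight back & up
q=Ro.from_matrix(m);z=m[:,2];p=s["ee_pos"]
plan([(p-.1*z,q),(p-.2*z,q)])
E
```

```text
[0.59403197 0.03181558 0.04609138] [ 0.28891535  0.26458118 -2.29182157] 1.5715606085291185 [-0.14  0.67  0.52  1.7  -1.03  1.37  0.84]
[[275.57726432 136.67755366]
 [361.35384643 136.75431241]
 [318.52244322 151.01379016]]
pos [[0.0, 0.0, -0.166], [0.0, 0.0, -0.167], [0.001, 0.0, -0.166], [0.0, 0.0, -0.167], [0.0, 0.0, -0.167], [0.0, 0.0, -0.166]] 
rot [[0.0, 0.0, 0.0], [0.0001, 0.0, -0.0001], [0.0, 0.0, 0.0], [0.0, 0.0, 0.0], [0.0, 0.0, 0.0], [0.0, 0.0, 0.0]]
```

View pics/w5.png

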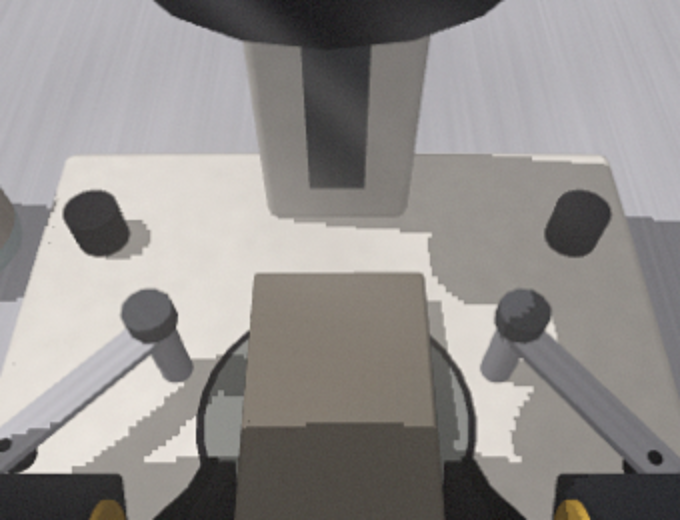

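The slab's back edge is at (254–424, 273) in the crop, where the prediction put it, so it is centred and square. I'll release and back out along the tool axis.

play_rows(claw=[0.2,0.1,0.1,0.1,0.1,0.1,0.1], delta_pos=[[0,0,0],[0,0,0],[0,0,0],[0,0,-0.1],[0,0,-0.2],[0,0,-0.2],[0,0,-0.2]], delta_rot=[[0,0,0],[0,0,0],[0,0,0],[0,0,0],[0,0,0],[0,0,0],[0,0,0]])

```text
time: 8.7
ee_pos: [0.5939, -0.0632, 0.1514]
eef_rot: [0.66, 0.66, 0.254, -0.254]
ft_force: [0.2, -1.5, -0.4]
width: 0.0782
grip_force: 0.0
```

```bash
cat > meas.py <<'E'
from seg import *
import sys
MIC=[.594,.0645,1.571]
def slabscore(c,T,p):   # mean gradient across top outline
    g=cv2.GaussianBlur(cv2.cvtColor(c["pixels"],cv2.COLOR_RGB2GRAY),(3,3),0).astype(np.float32)
    t=np.linspace(-.9,.9,60)[:,None]
    sc=0
    for a,b,n in(((.05,-.032),(.05,.032),(1,0)),((-.05,.032),(.05,.032),(0,1)),((-.05,-.032),(.05,-.032),(0,-1))):
        a,b,n=map(np.array,(a,b,n));P=(a+b)/2+t*(b-a)/2
        v=[]
        for o in(.002,-.002):
            u=project(c,pose(p,np.c_[P+o*n,np.full(len(P),.048)]),T).astype(np.float32)
            v.append(cv2.remap(g,u[:,:1],u[:,1:],cv2.INTER_LINEAR)[:,0])
        sc+=np.abs(v[0]-v[1]).mean()
    return sc
def leafscore(c,T,side,ang,z=.0595,mic=MIC):
    g=cv2.GaussianBlur(cv2.cvtColor(c["pixels"],cv2.COLOR_RGB2GRAY),(3,3),0).astype(np.float32)
    f=ang-np.pi/3;s=1 if side=="left" else -1
    d=np.array([-np.cos(f),-s*np.sin(f)]);n=np.array([-d[1],d[0]])
    P=np.array([.02,s*.06])+np.linspace(.02,.07,60)[:,None]*d
    sc=0
    for w in(.006,-.006):
        v=[]
        for o in(.75,1.25):
            u=project(c,pose(mic,np.c_[P+w*o*n,np.full(len(P),z)]),T).astype(np.float32)
            v.append(cv2.remap(g,u[:,:1],u[:,1:],cv2.INTER_LINEAR)[:,0])
        sc+=np.abs(np.mean(v[0]-v[1]))
    return sc
def clip(c,T,side):
    a=np.arange(-.1,2.15,.02);s=[leafscore(c,T,side,x) for x in a];i=np.argsort(s)[::-1][:4]
    return [(round(float(a[k]),2),round(float(s[k]),1)) for k in i]
def slab(c,T,p0):
    best=max(((slabscore(c,T,(p0[0]+x,p0[1]+y,p0[2]+w)),x,y,w) for x in np.arange(-.012,.0121,.002) for y in np.arange(-.012,.0121,.002) for w in np.arange(-.1,.11,.04)))
    return best
E
python3 - <<'E'
from meas import *
from plan import *
import pickle
s=r.read_state();c=r.camera("wrist");T=tool(s);pickle.dump((s,c),open("w6.pkl","wb"))
m=T[:3,:3];print(s["ee_pos"],s["joint_positions"].round(2))
print("slab",slab(c,T,MIC))
for k in("left","right"):print(k,clip(c,T,k),clip(r.camera("side"),None,k))
# jar & offcut position, rough, from top view
c0=pickle.load(open("c0.pkl","rb"))[1]["top"]
for u,z in(((236,274),.085),((313,273),.022)):
    q=least_squares(lambda p:project(c0,[[*p,z]])[0]-u,[.4,.1]).x;print("obj mic y,x",.594-q[0],q[1]-.0645)
E
```

```text
[ 0.59394422 -0.06315107  0.15136191] [-0.03  0.61  0.6   1.55 -0.93  1.6   0.78]
slab (np.float32(100.07212), np.float64(0.0), np.float64(0.002), np.float64(-0.020000000000000004))
left [(0.34, 66.7), (0.36, 64.8), (1.46, 58.5), (1.24, 53.6)] [(0.8, 43.6), (0.78, 42.0), (0.82, 41.0), (0.76, 36.5)]
right [(1.26, 62.1), (1.24, 54.2), (1.46, 52.9), (1.48, 51.0)] [(0.84, 6.9), (0.82, 6.7), (0.86, 6.6), (1.1, 6.5)]
obj mic y,x 0.18473742977297125 0.09827969173218404
obj mic y,x 0.1754812422535646 -0.08093195021811614
```

```bash
python3 - <<'E'
from meas import *
import pickle
s,c=pickle.load(open("w1.pkl","rb"));T=tool(s)
px=lambda a:(np.array(a)+.5)/4-.5+np.array((260,40))
M=[.594,.0645,1.56]
for s_,u in((1,(117,202)),(-1,(540,208))):
    f=lambda v:(project(c,pose(M,[[.02-v[1]*np.cos(v[0]),s_*(.06-v[1]*np.sin(v[0])),.0595]]),T)[0]-px(u))
    q=least_squares(f,[-.7,.058],x_scale=[1,.05]).x;print(q[0]+1.047,q[1])
E
```

```text
0.3082158409773921 0.05895917368353585
0.37042631810842797 0.057498081758803596
```

```bash
cat > push.py <<'E'
from plan import *
from h import pose
MIC=[.594,.0645,1.565];TI=42*np.pi/180;Z=.058
O=ori(MIC[2],TI)
def tcp(phi,side,rho=.066,clear=0.,half=.015,z=Z):
    s=1 if side=="left" else -1
    v=np.array([np.sin(phi),-np.cos(phi)])
    C=np.array([.02,.06])+rho*np.array([-np.cos(phi),-np.sin(phi)])-(.006+clear)*v
    X=C[0]+.0128*np.clip((.3-phi)/.6,0,1);Y=C[1]+half
    return pose(MIC,[[X,s*Y,z]])[0]
E
python3 - <<'E'
from push import *
a=tcp(-.74,"left",clear=.018);zt=O.as_matrix()[:,2]
p,q=cur();b=a-.1*zt
mid=np.array([b[0],p[1],max(p[2],b[2])])
print(a,b,mid)
e=plan([(mid,O),(b,O)],step=.045);print("--")
e=plan([(a,O)],step=.03,start=e)
E
```

```text
[0.45677747 0.06553938 0.058     ] [ 0.45638962 -0.00137255  0.13231448] [ 0.45638962 -0.06491153  0.15175979]
pos [[0.0, -0.173, -0.001], [0.0, -0.173, 0.0], [-0.001, -0.174, -0.001], [0.0, -0.173, -0.001], [0.085, -0.001, 0.143], [0.086, -0.001, 0.142]] 
rot [[0.0, 0.0, 0.0004], [0.0, 0.0, 0.0003], [0.0, 0.0, 0.0004], [0.0, 0.0, 0.0003], [0.0, 0.0, 0.0], [0.0, 0.0, 0.0]]
--
pos [[0.0, 0.0, 0.125], [0.0, 0.0, 0.125], [0.0, 0.0, 0.125], [0.0, 0.0, 0.125]] 
rot [[0.0, 0.0, 0.0], [0.0, 0.0, 0.0], [0.0, 0.0, 0.0], [0.0, 0.0, 0.0]]
```

play_rows(claw=[0.5,1,1,1,1,1,1,1], delta_pos=[[0,-0.173,0],[0,-0.173,0],[0,-0.173,0],[0,-0.173,0],[0.085,-0.001,0.143],[0.085,-0.001,0.143],[0,0,0],[0,0,0]], delta_rot=[[0,0,0.0004],[0,0,0.0004],[0,0,0.0004],[0,0,0.0004],[0,0,0],[0,0,0],[0,0,0],[0,0,0]])

```text
time: 9.65
ee_pos: [0.4549, 0.0029, 0.1301]
eef_rot: [0.66, 0.659, 0.253, -0.256]
ft_force: [0.2, -0.6, 0.2]
width: 0.0223
grip_force: 0.0
```

```bash
python3 - <<'E'
from push import *
s=r.read_state();print(s["joint_positions"].round(2),s["width"])
a=tcp(-.74,"left",clear=.018)
e=plan([(a,O)],step=.03);print("--")
ph=np.r_[np.arange(-.7,.3,.16),np.arange(.38,.74,.1),.73]
plan([(tcp(f,"left"),O) for f in ph],step=.016,start=e)
print([tcp(f,"left").round(3).tolist() for f in (0,.73)])
E
```

```text
[-0.17  0.32  0.63  1.98 -0.83  1.41  0.83] 0.02226723804075705
pos [[-0.002, 0.003, 0.119], [-0.003, 0.002, 0.12], [-0.002, 0.003, 0.119], [-0.002, 0.002, 0.119]] 
rot [[-0.0006, -0.0002, 0.0001], [-0.0005, -0.0002, 0.0], [-0.0006, -0.0002, 0.0001], [-0.0006, -0.0003, 0.0001]]
--
pos [[-0.026, 0.038, -0.023], [-0.027, 0.038, -0.024], [-0.025, 0.04, -0.023], [-0.021, 0.045, -0.018], [-0.021, 0.049, -0.019], [-0.022, 0.051, -0.02], [-0.015, 0.053, -0.014], [-0.01, 0.053, -0.008]] 
rot [[0.0, 0.0, 0.0], [0.0, 0.0, 0.0], [0.0, 0.0, 0.0], [0.0, 0.0, 0.0], [0.0, 0.0, 0.0], [0.0, 0.0, 0.0], [0.0, 0.0, 0.0], [0.0, 0.0, 0.0]]
pos [[0.004, 0.039, 0.003], [0.008, 0.031, 0.007], [0.011, 0.03, 0.01], [0.012, 0.028, 0.011], [0.007, 0.014, 0.007]] 
rot [[0.0, 0.0, 0.0], [0.0, 0.0, 0.0], [0.0, 0.0, 0.0], [0.0, 0.0, 0.0], [0.0, 0.0, 0.0]]
[[0.513, 0.025, 0.058], [0.558, 0.032, 0.058]]
```

play_rows(claw=[1,1,1,1,1,1], delta_pos=[[-0.002,0.003,0.119],[-0.003,0.002,0.119],[-0.002,0.003,0.119],[-0.002,0.002,0.119],[0,0,0],[0,0,0]], delta_rot=[[-0.0006,0,0],[-0.0006,0,0],[-0.0006,0,0],[-0.0006,0,0],[0,0,0],[0,0,0]])

```text
time: 10.25
ee_pos: [0.4578, 0.0631, 0.0589]
eef_rot: [0.663, 0.657, 0.255, -0.252]
ft_force: [0.8, -0.1, 0.2]
width: 0.0004
grip_force: 0.0
```

play_rows(claw=[1,1,1,1,1,1,1,1], delta_pos=[[-0.026,0.038,-0.023],[-0.026,0.038,-0.023],[-0.025,0.04,-0.023],[-0.021,0.045,-0.018],[-0.021,0.049,-0.019],[-0.022,0.051,-0.02],[-0.015,0.053,-0.014],[-0.01,0.053,-0.008]], delta_rot=[[0,0,0],[0,0,0],[0,0,0],[0,0,0],[0,0,0],[0,0,0],[0,0,0],[0,0,0]])

```text
time: 11.05
ee_pos: [0.5316, 0.0183, 0.0584]
eef_rot: [0.662, 0.657, 0.256, -0.252]
ft_force: [-0.8, 1.1, 0.4]
width: 0.0008
grip_force: 0.3
```

```bash
python3 - <<'E'
from meas import *
from plan import *
s=r.read_state();T=tool(s);print(s["ee_pos"],s["ft_force"],s["width"])
print(clip(r.camera("wrist"),T,"left"),clip(r.camera("side"),None,"left"),clip(r.camera("top"),None,"left"))
E
```

```text
[0.5315631  0.01828294 0.05842553] [-0.78198286  1.09498193  0.43134302] 0.0008057116673275183
[(1.24, 74.0), (1.22, 63.1), (1.26, 60.3), (0.96, 34.7)] [(1.72, 8.2), (1.7, 8.1), (1.74, 8.0), (1.76, 7.7)] [(1.24, 28.3), (1.22, 28.1), (1.26, 27.3), (1.28, 25.6)]
```

Wrist and top views agree that the left clip is at about 1.24 (plan 1.31). I'll continue up onto the slab.

```bash
python3 - <<'E'
from push import *
ph=np.r_[np.arange(.3,.75,.09),.78]
plan([(tcp(f,"left"),O) for f in ph],step=.012)
E
```

```text
pos [[0.004, 0.007, 0.006], [0.005, 0.029, 0.005], [0.008, 0.028, 0.007], [0.009, 0.027, 0.008], [0.011, 0.026, 0.01], [0.018, 0.032, 0.016]] 
rot [[0.0009, -0.0005, -0.0001], [0.0, 0.0, 0.0], [0.0, 0.0, 0.0], [0.0, 0.0, 0.0], [0.0, 0.0, 0.0], [0.0, 0.0, 0.0]]
```

play_rows(claw=[1,1,1,1,1,1,1], delta_pos=[[0.004,0.007,0.006],[0.005,0.029,0.005],[0.008,0.028,0.007],[0.009,0.027,0.008],[0.011,0.026,0.01],[0.018,0.032,0.016],[0,0,0]], delta_rot=[[0,0,0],[0,0,0],[0,0,0],[0,0,0],[0,0,0],[0,0,0],[0,0,0]])

```text
time: 11.9
ee_pos: [0.5615, 0.0349, 0.0585]
eef_rot: [0.662, 0.658, 0.256, -0.252]
ft_force: [0.4, -0.1, -0.2]
width: 0.0003
grip_force: 0.0
```

```bash
python3 - <<'E'
from meas import *
from plan import *
s=r.read_state();T=tool(s);print(s["ee_pos"],s["ft_force"],s["width"])
for z in(.0595,.0605):print(clip(r.camera("wrist"),T,"left"),clip(r.camera("top"),None,"left"))
import push;print(push.tcp(.78,"left"))
E
```

```text
[0.5615195  0.03494577 0.0584844 ] [ 0.40185889 -0.10090855 -0.24392096] 0.00034029055243617085
[(1.82, 52.2), (0.5, 48.9), (1.8, 45.9), (1.84, 44.8)] [(1.8, 38.9), (1.78, 38.1), (1.42, 37.7), (1.4, 36.8)]
[(1.86, 54.2), (1.84, 48.8), (0.5, 48.5), (1.88, 44.0)] [(1.8, 39.6), (1.78, 39.1), (1.42, 38.2), (1.4, 38.0)]
[0.56097102 0.03355096 0.058     ]
```

Left clip is at about 1.8 and on the slab. Next I'll retreat and go round to the right clip.

```bash
python3 - <<'E'
from push import *
zt=O.as_matrix()[:,2];p,q=cur()
a=tcp(-.68,"right",clear=.018);b=a-.1*zt
w=p-.13*zt;w2=np.array([b[0],w[1],w[2]])
e=plan([(w,O),(w2,O),(b,O)],step=.045);print("--",a,b)
e=plan([(a,O)],step=.03,start=e)
E
```

```text
pos [[0.0, 0.001, -0.217], [0.001, 0.0, -0.216], [0.0, 0.0, -0.217], [0.001, 0.211, 0.001], [0.001, 0.211, 0.001], [0.001, 0.211, 0.0], [0.0, 0.211, 0.001], [0.049, 0.0, 0.119]] 
rot [[0.0003, -0.0002, -0.0001], [0.0002, -0.0003, 0.0], [0.0003, -0.0002, -0.0001], [0.0, 0.0, 0.0], [0.0, 0.0, 0.0], [0.0, 0.0, 0.0], [0.0, 0.0, 0.0], [0.0, 0.0, 0.0]]
pos [[0.049, -0.001, 0.12]] 
rot [[0.0, 0.0, 0.0]]
-- [0.72913994 0.06028785 0.058     ] [ 0.72875209 -0.00662409  0.13231448]
pos [[0.0, 0.0, 0.125], [0.0, 0.0, 0.125], [0.0, 0.0, 0.125], [0.0, 0.0, 0.125]] 
rot [[0.0, 0.0, 0.0], [0.0, 0.0, 0.0], [0.0, 0.0, 0.0], [0.0, 0.0, 0.0]]
```

play_rows(claw=[1,1,1,1,1,1,1,1], delta_pos=[[0,0,-0.217],[0,0,-0.217],[0,0,-0.217],[0,0.211,0],[0,0.211,0],[0,0.211,0],[0,0.211,0],[0,0,0]], delta_rot=[[0,0,0],[0,0,0],[0,0,0],[0,0,0],[0,0,0],[0,0,0],[0,0,0],[0,0,0]])

```text
time: 12.9
ee_pos: [0.7314, -0.0527, 0.1527]
eef_rot: [0.661, 0.658, 0.255, -0.253]
ft_force: [-1.3, 0.2, -1.3]
width: 0.0005
grip_force: 0.0
```

```bash
python3 - <<'E'
from push import *
from meas import clip,tool,slab
zt=O.as_matrix()[:,2]
s=r.read_state();T=tool(s);c=r.camera("wrist");print(s["joint_positions"].round(2),clip(c,T,"left"),clip(c,T,"right"),clip(r.camera("top"),None,"left"),slab(c,T,MIC))
a=tcp(-.68,"right",clear=.018);b=a-.1*zt
e=plan([(b,O),(a,O)],step=.034);print("--",e[0],a)
ph=np.r_[np.arange(-.64,.35,.16),np.arange(.41,.7,.09)]
plan([(tcp(f,"right"),O) for f in ph],step=.016,start=e)
E
```

```text
[ 0.02  0.86  0.55  1.13 -1.05  1.67  0.6 ] [(1.8, 41.8), (1.48, 41.7), (1.46, 38.2), (1.82, 34.4)] [(0.94, 70.3), (0.96, 70.1), (1.26, 66.2), (0.92, 62.9)] [(1.8, 52.1), (1.78, 50.8), (1.82, 44.8), (1.76, 42.8)] (np.float32(134.82053), np.float64(0.0), np.float64(0.0), np.float64(-0.020000000000000004))
pos [[0.054, 0.0, 0.121], [0.053, 0.0, 0.12], [0.0, 0.0, 0.167], [0.0, 0.0, 0.167], [0.0, 0.0, 0.166]] 
rot [[0.0002, -0.0003, -0.0002], [0.0002, -0.0003, -0.0002], [0.0, 0.0, 0.0], [0.0, 0.0, 0.0], [0.0, 0.0, 0.0]]
-- [0.72910308 0.06020464 0.05801819] [0.72913994 0.06028785 0.058     ]
pos [[-0.024, -0.04, -0.022], [-0.025, -0.039, -0.022], [-0.023, -0.043, -0.021], [-0.019, -0.046, -0.017], [-0.024, -0.05, -0.021], [-0.019, -0.053, -0.018], [-0.013, -0.053, -0.011], [-0.005, -0.052, -0.005]] 
rot [[0.0, 0.0, 0.0], [0.0, 0.0, 0.0], [0.0, 0.0, 0.0], [0.0, 0.0, 0.0], [0.0, 0.0, 0.0], [0.0, 0.0, 0.0], [0.0, 0.0, 0.0], [0.0, 0.0, 0.0]]
pos [[0.006, -0.029, 0.005], [0.007, -0.028, 0.007], [0.01, -0.026, 0.009], [0.012, -0.026, 0.01]] 
rot [[0.0, 0.0, 0.0], [0.0, 0.0, 0.0], [0.0, 0.0, 0.0], [0.0, 0.0, 0.0]]
```

play_rows(claw=[1,1,1,1,1,1], delta_pos=[[0.054,0,0.121],[0.053,0,0.12],[0,0,0.167],[0,0,0.167],[0,0,0.166],[0,0,0]], delta_rot=[[0,0,0],[0,0,0],[0,0,0],[0,0,0],[0,0,0],[0,0,0]])

```text
time: 13.6
ee_pos: [0.7267, 0.065, 0.0568]
eef_rot: [0.661, 0.658, 0.254, -0.256]
ft_force: [-0.5, 0.7, 0.4]
width: 0.0004
grip_force: 0.0
```

play_rows(claw=[1,1,1,1,1,1,1,1], delta_pos=[[-0.024,-0.04,-0.022],[-0.025,-0.039,-0.022],[-0.023,-0.043,-0.021],[-0.019,-0.046,-0.017],[-0.024,-0.05,-0.021],[-0.019,-0.053,-0.018],[-0.013,-0.053,-0.011],[-0.005,-0.052,-0.005]], delta_rot=[[0,0,0],[0,0,0],[0,0,0],[0,0,0],[0,0,0],[0,0,0],[0,0,0],[0,0,0]])

```text
time: 14.4
ee_pos: [0.6531, 0.0196, 0.0594]
eef_rot: [0.662, 0.657, 0.256, -0.252]
ft_force: [0.4, 0.6, -0.7]
width: 0.0004
grip_force: 0.3
```

```bash
python3 - <<'E'
from push import *
from meas import clip,tool,slab
s=r.read_state();T=tool(s);c=r.camera("wrist");print(s["ee_pos"],tcp(.32,"right"),s["ft_force"],clip(c,T,"left"),clip(c,T,"right"),clip(r.camera("top"),None,"right"))
ph=np.r_[np.arange(.41,.7,.09),.74]
plan([(tcp(f,"right"),O) for f in ph],step=.012)
E
```

```text
[0.65311351 0.01958893 0.05941795] [0.65367486 0.01961642 0.058     ] [ 0.3948201   0.64407321 -0.68765032] [(1.8, 48.4), (1.46, 47.8), (1.78, 45.1), (1.44, 44.8)] [(1.28, 52.9), (1.3, 44.4), (1.26, 43.9), (0.98, 34.2)] [(2.0, 32.7), (1.98, 30.9), (2.02, 30.8), (1.96, 26.4)]
pos [[0.001, -0.025, 0.011], [0.008, -0.027, 0.007], [0.01, -0.027, 0.009], [0.011, -0.026, 0.01], [0.009, -0.016, 0.008]] 
rot [[0.0009, -0.0007, -0.0005], [0.0, 0.0, 0.0], [0.0, 0.0, 0.0], [0.0, 0.0, 0.0], [0.0, 0.0, 0.0]]
```

Right clip is at about 1.28, which fits the plan. I'll push it on to roughly 1.76.

play_rows(claw=[1,1,1,1,1,1], delta_pos=[[0.001,-0.025,0.011],[0.008,-0.027,0.007],[0.01,-0.027,0.009],[0.011,-0.026,0.01],[0.01,-0.018,0.009],[0,0,0]], delta_rot=[[0,0,0],[0,0,0],[0,0,0],[0,0,0],[0,0,0],[0,0,0]])

```text
time: 15.1
ee_pos: [0.629, 0.0332, 0.0581]
eef_rot: [0.662, 0.658, 0.256, -0.253]
ft_force: [0.3, -0.6, 0.1]
width: 0.0002
grip_force: 0.1
```

```bash
python3 - <<'E'
from push import *
from meas import clip,tool,slab
s=r.read_state();T=tool(s);c=r.camera("wrist");print(s["ee_pos"],tcp(.74,"right"),s["ft_force"],clip(c,T,"left"),clip(c,T,"right"))
E
```

```text
[0.62902581 0.03321265 0.05806297] [0.62873719 0.03151345 0.058     ] [ 0.32214528 -0.55802401  0.10684122] [(1.8, 47.7), (1.42, 47.2), (1.82, 46.3), (1.4, 37.3)] [(1.22, 60.2), (1.24, 55.3), (1.74, 39.7), (1.72, 38.2)]
```

play_rows(claw=[1,1,1,1,1], delta_pos=[[0,0,-0.15],[0,0,-0.217],[0,0,-0.217],[0,-0.17,0],[0,0,0]], delta_rot=[[0,0,0],[0,0,0],[0,0,0],[0,0,0],[0,0,0]])

```text
time: 15.65
ee_pos: [0.5924, -0.0478, 0.1449]
eef_rot: [0.664, 0.656, 0.256, -0.252]
ft_force: [0.8, -0.6, 0.1]
width: 0.0005
grip_force: 0.0
```

```bash
python3 - <<'E'
from push import *
from meas import *
import pickle
s=r.read_state();T=tool(s);c=r.camera("wrist");cs=r.camera("side");ct=r.camera("top")
for k in("left","right"):print(k,clip(c,T,k),clip(cs,None,k),clip(ct,None,k))
print(slab(c,T,push.MIC if 0 else [.594,.0645,1.565]))
# black ball / dark hole: darkness along foot arc: mean grey in small patch at hole, radius 58, and leaf brightness
g=cv2.cvtColor(c["pixels"],cv2.COLOR_RGB2GRAY).astype(np.float32)
for s_ in(1,-1):
    f=np.arange(-.8,1.05,.05)
    u=project(c,pose([.594,.0645,1.565],np.c_[.02-.045*np.cos(f),s_*(.06-.045*np.sin(f)),0*f+.0595]),T).astype(np.float32)
    print([(round(float(a+1.047),2),int(x)) for a,x in zip(f,cv2.remap(g,u[:,:1],u[:,1:],cv2.INTER_LINEAR)[:,0])])
# scene check: jar/core/mouse displacement via top image diff vs start
c0=pickle.load(open("c0.pkl","rb"))[1]["top"]["pixels"].astype(int)
d=np.abs(ct["pixels"].astype(int)-c0).max(2)
for n,(x,y,w,h) in dict(mouse=(362,158,46,38),).items():print(n,(d[y:y+h,x:x+w]>60).sum())
E
```

```text
left [(1.84, 74.5), (1.82, 72.0), (1.48, 68.0), (1.26, 58.6)] [(0.8, 47.0), (0.82, 46.1), (0.78, 44.0), (1.76, 41.4)] [(1.8, 52.7), (1.78, 51.2), (1.82, 45.7), (1.76, 42.8)]
right [(1.74, 67.8), (1.76, 61.6), (1.28, 45.5), (1.26, 43.3)] [(1.54, 11.3), (1.52, 11.0), (1.14, 9.6), (1.12, 9.5)] [(0.96, 38.7), (0.94, 37.4), (0.98, 36.0), (2.0, 34.2)]
(np.float32(104.42291), np.float64(0.002), np.float64(0.002), np.float64(0.01999999999999999))
[(0.25, 175), (0.3, 177), (0.35, 177), (0.4, 177), (0.45, 177), (0.5, 178), (0.55, 179), (0.6, 180), (0.65, 180), (0.7, 180), (0.75, 178), (0.8, 179), (0.85, 181), (0.9, 181), (0.95, 180), (1.0, 178), (1.05, 178), (1.1, 177), (1.15, 178), (1.2, 178), (1.25, 178), (1.3, 177), (1.35, 179), (1.4, 69), (1.45, 74), (1.5, 109), (1.55, 106), (1.6, 107), (1.65, 105), (1.7, 125), (1.75, 144), (1.8, 138), (1.85, 143), (1.9, 139), (1.95, 132), (2.0, 91), (2.05, 92)]
[(0.25, 108), (0.3, 109), (0.35, 110), (0.4, 109), (0.45, 109), (0.5, 109), (0.55, 108), (0.6, 108), (0.65, 108), (0.7, 108), (0.75, 108), (0.8, 108), (0.85, 107), (0.9, 108), (0.95, 108), (1.0, 111), (1.05, 110), (1.1, 109), (1.15, 108), (1.2, 108), (1.25, 109), (1.3, 110), (1.35, 110), (1.4, 67), (1.45, 56), (1.5, 105), (1.55, 107), (1.6, 83), (1.65, 137), (1.7, 138), (1.75, 139), (1.8, 138), (1.85, 140), (1.9, 93), (1.95, 91), (2.0, 91), (2.05, 92)]
mouse 499
```

Left clip reads about 1.83 and right about 1.75, so both feet are on the slab. The slab is within 3 mm of the plate's centre and square, and the arm is clear.

```bash
python3 -c "
from bench import r
print(r.close_job())"
```

```text
the job is handed in; nothing more can be done
None
```

I've handed the job in: by the last camera measurement the slab lies within about 3 mm of the plate's centre and square to the base, with both clip feet on top (left about 1.83 rad, right about 1.75 rad). I did not measure the clips' pressing force or confirm by image that the mouse, jar and core stayed put, though nothing suggested contact with them or the head.

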